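# Shim a rocking parcel scale, then tare it

### The job

The parcel scale on the desk rocks because its front left foot is stuck short of the desk top. Slide the orange tapered shim, thin end first, under that foot until you feel it drag so that the foot is supported, without jacking the scale up or shoving it along; let go of the shim, then press the blue tare pad at the left end of the scale's panel firmly but gently with the fingertips so that it registers without the scale rocking, and leave the scale standing level on the shim.

Things in the scene. Friction and masses are not known exactly. Their poses are not given: they have to be found in the camera images.
- scale: grey parcel scale, 190 deep x 280 wide x 58 mm high, 3 kg, loose. Origin on the desk under its middle; x points from its front (panel, towards the robot) to its back, y to its left, z up. Housing underside 18 mm over the desk; panel 46 mm high (x = -95 to -30 mm), steel pan behind it 58 mm. Unshimmed, 3 to 4 N down on the panel's left end rocks it
- foot_spot (a point): point on the desk plane under the middle of the short front left foot (scale x = -77, y = +120 mm), axes as the scale's. Feet are 24 mm rubber discs; this one hangs 3.5 to 7 mm over the desk, a different gap each time. Its front rim is 6 mm inside the housing's front edge, its left rim 8 mm inside the left edge. The other three feet hold the scale level
- tare_key: blue membrane tare pad on the panel, 34 x 48 mm, origin in its middle, 2 mm below its top face, at scale x = -64, y = +98, z = 47.5 mm. Travel 2 mm, spring 4 N per mm; it registers at 5 N held a quarter of a second or more (stop the push at 6 to 10 N, wait half a second), and must never get more than 40 N
- key_top (a point): middle of the tare pad's top face at rest, 50 mm over the desk
- shim: orange plastic shim, loose, 120 x 30 mm, 50 g, lying flat. Origin: centre of its underside; x points to the thin tip (x = +60 mm), z up. The blade thickens evenly from 2 mm at the tip to 12.2 mm at x = -25 mm; behind it a grip block 35 long, 30 wide, 16 mm high. Self-locking: once snug it stays when let go
- shim_tip (a point): middle of the shim's thin edge, on its underside. Slid level along the desk, the shim meets the foot's rim when its thickness there equals the gap: the tip is then 12 to 42 mm beyond the rim, and the drag rises from under 0.5 N to several N within a few millimetres
- shim_grip (a point): middle of the shim's grip block, 8 mm over its underside, where to hold it across the 30 mm width
- mug: blue mug on a coaster left of the work, a bystander, 86 mm wide, 90 mm high, origin at the centre of its underside
- stapler: black stapler right of the scale, a bystander, 153 mm long, origin at the centre of its underside

How it is judged:
By the outcome, as a careful person would: the job done as asked, in the order asked, and still so for the second after the job is handed in, with the robot touching nothing.
It also fails if it takes over 56 s, if anything falls off the work surface, if the arm or the gripper's body presses on something with over 40 N, if the wrist force passes 120 N, or if a joint passes its speed limit or range.

### The arm

A 7-joint arm with a two-finger parallel gripper is mounted at the origin on a cart in front of the work surface, level with it; the furniture and walls round the work are solid. World frame = base frame: x ahead of the robot, y to its left, z up, the work surface at z = 0. Lengths are in m, angles in rad, forces in N, time in s.
With the tool pointing down it reaches from about 0.35 to 0.9 m from the base axis. Payload 7.2 kg.
Tool frame: the origin (TCP) lies between the finger pads; the fingertips stand robot.tip_extent ahead of it and the grasp point (between the pads) is the TCP (robot.tip_extent is the distance from the TCP to the fingertips, in m); z points along the fingers, y is the line along which they close (so a half turn about z gives the same grasp; the last joint's range is limited). The gripper opens to 88 mm and grips with 3 to 60 N. Pads are 20 mm wide; open, the fingers measure 115 mm over their backs; the gripper's body (75 mm by 178 mm) begins 61 mm behind the grasp point.
Start: joints at [1.281, 0.411, -0.013, 1.596, 0.006, 1.134, -0.082], TCP at [0.137, -0.61, 0.242] pointing down, gripper open.
Joint ranges: [-2.95, 2.95], [-0.29, 1.99], [-1.47, 1.44], [0.14, 2.54], [-1.03, 4.17], [0.13, 1.85], [-2.86, 2.86]. Speed limits (rad/s): [2.39, 2.39, 3.01, 3.01, 3.14, 3.14, 3.14].

### API

Orientations are given as a unit quaternion [x, y, z, w].
In Python, from cell import robot gives the robot as it stands.
- The arm moves only by the shell command python3 shift.py 'ROWS' [FORCE]. ROWS is a JSON list of rows, 1 to 5 of them, each an object with the fields trans (a list: dx, dy, dz in a scale on which 1.0 is 0.75 m), turn (a turn about the tool's z in parts of the range, where 1.0 means 4 rad), finger_gap (the opening from 0.0 (shut) to 1.0 (fully open)); a field left out counts as zero (the opening has to be given); each row is the pose to reach, as a shift and turn from the pose commanded when the command began, along the tool's axes at that moment; what a row does not reach only later rows make up. A row lasts 1/10 s, in which the tool goes at most 0.05 m and 0.15 rad, less where a joint would pass 70% of its speed; a pose out of reach is approached as far as the arm can. The fingers move at their own pace and stop on an object; FORCE is the grip in N (left out, the last holds). Time passes only in rows, so rows that do not move let the fingers close. It prints the time, the measured TCP pose, the force, the opening and the grip force at its end. A shift or turn number past 1, either way, is cut back to 1. Input that does not fit is refused with a message, and nothing moves.
- robot.read_state(): the state, without advancing time (a new reading comes with each control period).
- robot.grab_frame(name): name is "scene" or "top" or "wrist"; returns the picture (384x512x3 uint8, red, green, blue); there is no depth.
- robot.camera_params(name): a dict with "vfov" (degrees; the focal length in pixels is half the picture's height over the tangent of half this angle, whatever the lens; pixels are square), "cx", "cy" (the principal point, pixels), "T" (4x4, takes a point from camera to world coordinates); the wrist camera has in their place "hand_eye" (4x4, takes a point from camera to tool coordinates, whose origin is the TCP and whose axes are the flange's). Camera axes: x right, y up, looking along -z (the intrinsics and any distortion apply to the point x, -y, -z); pixel columns grow to the right and rows downward; lengths in m; the calibration is good to about 2 mm. A picture is of the moment at which its call begins: read the wrist's pose just before it. camera_params takes no time and is no camera call.
- robot.close_job(): hands the job in; it is judged then, once.
The state is a dict: "time": time; "joint_positions": joint angles; "dq": joint speeds; "joint_torque": joint torques, N m; "position": TCP position; "eef_rot": TCP orientation; "contact_force": force on the tool from outside, world axes, zero at the start; "moment": the same for the moment, N m; "width": opening from 0.0 (shut) to 1.0 (fully open); "gripper_force": force on a finger pad.
Only numpy, scipy, OpenCV 4.12 (cv2) and the standard library are available. Lean on these libraries where they do the work, as an engineer would, in place of code of your own. Each camera call takes 0.05 s, during which the arm holds its last target. There are 200 camera calls.

## Working session

There is one attempt and no reset: what is moved stays moved. The work goes in short steps, Python scripts to look and compute and a shell command to move; the robot and the scene stay as the last step left them, time stands still between calls to the robot, and variables do not carry over. Pictures are saved under pics/ and viewed, at most 10 in all, crops included, and the job is handed in when it is done.

```bash
ls; mkdir -p pics
cat > h.py <<'E'
import numpy as np,cv2
from cell import robot
from scipy.spatial.transform import Rotation as R
def grab(n,f=None):
    s=robot.read_state(); im=robot.grab_frame(n)
    if f: cv2.imwrite('pics/'+f,im[:,:,::-1])
    return s,im
E
python3 - <<'E'
from h import *
for n in('scene','top'):
    s,im=grab(n,n+'0.png'); print(n,{k:np.round(v,4).tolist() if not isinstance(v,str) else v for k,v in robot.camera_params(n).items()})
print({k:np.round(v,4).tolist() if not isinstance(v,str) else v for k,v in robot.camera_params('wrist').items()})
print(s,robot.tip_extent)
E
```

```text
cell.py
pics
shift.py
scene {'vfov': 54.0848, 'cx': 250.9627, 'cy': 192.3723, 'T': [[0.8687, 0.3593, -0.341, 0.1954], [-0.4954, 0.6349, -0.5929, -0.5912], [0.0035, 0.684, 0.7295, 0.8562], [0.0, 0.0, 0.0, 1.0]]}
top {'vfov': 42.5763, 'cx': 252.5791, 'cy': 193.6152, 'T': [[-0.0269, 0.9826, -0.1836, 0.2664], [-0.9995, -0.0292, -0.01, 0.0396], [-0.0152, 0.1833, 0.9829, 1.5986], [0.0, 0.0, 0.0, 1.0]]}
{'vfov': 62.7719, 'cx': 254.0185, 'cy': 195.2374, 'hand_eye': [[-0.0003, 0.9578, 0.2874, 0.0801], [1.0, 0.0003, -0.0002, 0.0002], [-0.0003, 0.2874, -0.9578, -0.1422], [0.0, 0.0, 0.0, 1.0]]}
{'time': 0.05, 'joint_positions': array([ 1.28075466,  0.41186662, -0.01267134,  1.59703874,  0.00560002,
        1.13429418, -0.0821907 ]), 'dq': array([-0.00075409,  0.00076853,  0.00027165, -0.00130354, -0.00173059,
        0.0017751 ,  0.00047449]), 'joint_torque': array([ 1.89124286e-03, -5.89668524e+01,  6.43620137e-01, -2.92039812e+01,
       -5.39985043e-02,  1.45552561e-02,  1.79076909e-05]), 'position': array([ 0.13735032, -0.60923734,  0.24083218]), 'eef_rot': array([ 9.93854469e-01,  1.10691812e-01, -1.50161377e-04, -7.71220542e-04]), 'contact_force': array([ 0.37083929, -0.20009251, -0.44860163]), 'moment': array([-0.02274917, -0.02871388,  0.0225476 ]), 'gripper_force': 0.0, 'width': 0.9977776462607458} 0.019
```

View pics/top0.png

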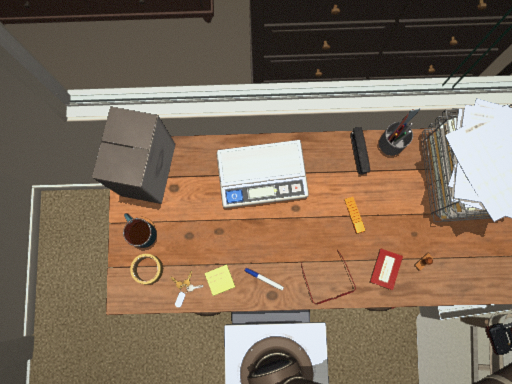

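View pics/scene0.png

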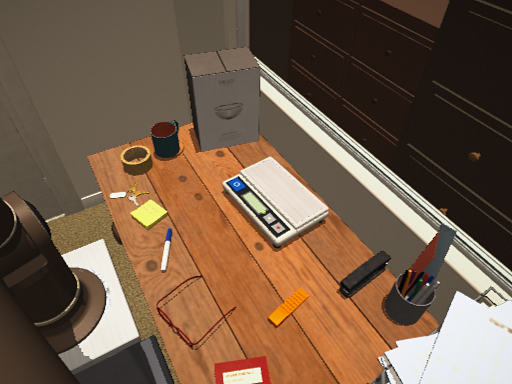

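The top view shows the orange shim at about (355,214), the scale with its blue pad at (235,195), the mug at (140,232), the stapler at (361,150), and a tall box left of the scale at (130,155). The scene view agrees.

```bash
cat >> h.py <<'E'
def cam(n,s=None):
    p=robot.camera_params(n)
    if n=='wrist':
        T=np.eye(4);T[:3,:3]=R.from_quat(s['eef_rot']).as_matrix();T[:3,3]=s['position'];T=T@np.array(p['hand_eye'])
    else: T=np.array(p['T'])
    return 192/np.tan(np.radians(p['vfov'])/2),p['cx'],p['cy'],T
def cast(c,uv,z):
    f,cx,cy,T=c; uv=np.atleast_2d(uv).astype(float)
    d=np.c_[(uv[:,0]-cx)/f,-(uv[:,1]-cy)/f,-np.ones(len(uv))]@T[:3,:3].T
    o=T[:3,3]; return o+d*((z-o[2])/d[:,2])[:,None]
def proj(c,P):
    f,cx,cy,T=c; q=(np.atleast_2d(P)-T[:3,3])@T[:3,:3]
    return np.c_[cx+f*q[:,0]/-q[:,2],cy-f*q[:,1]/-q[:,2]]
def blob(im,lo,hi,box=None):
    m=cv2.inRange(cv2.cvtColor(im,cv2.COLOR_RGB2HSV),lo,hi)
    if box: k=np.zeros_like(m);a,b,c,d=box;k[b:d,a:c]=1;m=m*k
    cs=cv2.findContours(m,0,cv2.CHAIN_APPROX_NONE)[0]
    return max(cs,key=cv2.contourArea)
OR=((10,180,120),(22,255,255)); BL=((100,150,60),(125,255,255))
E
python3 - <<'E'
from h import *
for n,bo,bb in(('top',(330,180,380,250),(215,180,250,210)),('scene',(255,270,330,340),(215,165,255,200))):
    im=cv2.imread(f'pics/{n}0.png')[:,:,::-1].copy();c=cam(n)
    for C,b,z in((OR,bo,.006),(BL,bb,.0495)):
        k=blob(im,*C,b); P=cast(c,k[:,0],z)[:,:2].astype(np.float32)
        r=cv2.minAreaRect(P*1000); print(n,z,np.round(r[0],1),np.round(r[1],1),r[2]); print(np.round(cv2.boxPoints(r)).tolist())
E
```

```text
top 0.006 [ 496.4 -269.5] [93.4 31.7] 17.45111846923828
[[447.0, -268.0], [457.0, -299.0], [546.0, -271.0], [536.0, -240.0]]
top 0.0495 [549.7 127.8] [34.2 23. ] 5.099674224853516
[[532.0, 138.0], [534.0, 115.0], [568.0, 118.0], [566.0, 141.0]]
scene 0.006 [ 493.6 -311.1] [120.  114.6] 12.905089378356934
[[422.0, -269.0], [448.0, -380.0], [565.0, -354.0], [539.0, -242.0]]
scene 0.0495 [550.6 114. ] [39.  50.7] 6.388123035430908
[[528.0, 137.0], [534.0, 87.0], [573.0, 91.0], [567.0, 141.0]]
```

Units first: shifts go in shares of 0.75 m and turns go in shares of 4 rad. So 0.185 m / 0.75 = 0.2467, 0.037 m / 0.75 = 0.0493.

```bash
python3 shift.py '[{"trans": [0.0493, -0.036, 0], "finger_gap": 1}, {"trans": [0.0987, -0.072, 0], "finger_gap": 1}, {"trans": [0.148, -0.108, 0], "finger_gap": 1}, {"trans": [0.1973, -0.144, 0], "finger_gap": 1}, {"trans": [0.2467, -0.18, 0], "finger_gap": 1}]'; python3 shift.py '[{"trans": [0.0493, -0.036, 0], "finger_gap": 1}, {"trans": [0.0987, -0.072, 0], "finger_gap": 1}, {"trans": [0.148, -0.108, 0], "finger_gap": 1}, {"trans": [0.1973, -0.144, 0], "finger_gap": 1}, {"trans": [0.1973, -0.18, 0], "finger_gap": 1}]';python3 shift.py '[{"finger_gap": 1}, {"finger_gap": 1}]'
python3 - <<'E'
from h import *
s,im=grab('wrist','w1.png');print(s['position'],s['eef_rot'],s['time'])
E
```

```text
time: 0.6
position: [0.289, -0.4356, 0.2414]
eef_rot: [0.994, 0.111, -0.0, -0.0]
contact_force: [-0.2, 0.7, 0.3]
width: 0.999
gripper_force: 0.0
time: 1.1
position: [0.4068, -0.2695, 0.2414]
eef_rot: [0.994, 0.113, 0.001, -0.0]
contact_force: [-0.4, -0.4, 0.2]
width: 1.001
gripper_force: 0.0
time: 1.3
position: [0.4027, -0.2731, 0.2416]
eef_rot: [0.994, 0.111, -0.0, 0.0]
contact_force: [0.7, -0.5, -0.4]
width: 1.001
gripper_force: 0.0
[ 0.40271979 -0.27307241  0.24160125] [ 9.93809697e-01  1.11095550e-01 -1.88312755e-04  1.71055611e-04] 1.3
```

View pics/w1.png

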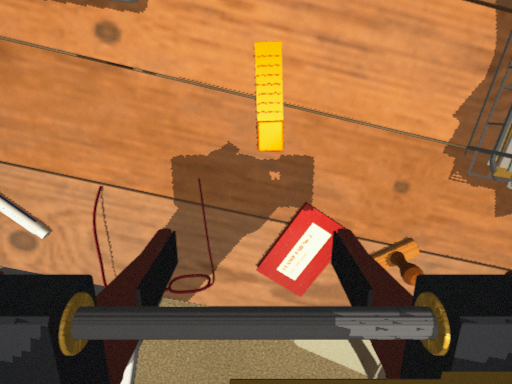

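The wrist view shows the shim with its grip block nearest the robot (columns 258–283, rows 122–150) and its thin tip away at (268,42). So the tip already points roughly toward +x.

Run:
```python
from h import *
s=robot.read_state();im=cv2.imread('pics/w1.png')[:,:,::-1].copy();c=cam('wrist',s)
m=cv2.inRange(cv2.cvtColor(im,cv2.COLOR_RGB2HSV),(18,200,150),(32,255,255))
m=cv2.morphologyEx(m,cv2.MORPH_CLOSE,np.ones((5,5)));m[:, :230]=0;m[:,310:]=0;m[160:]=0
k=max(cv2.findContours(m,0,1)[0],key=cv2.contourArea)
r=cv2.minAreaRect(k);b=cv2.boxPoints(r);print(r,b.tolist())
b=b[np.argsort(b[:,1])]
tip=cast(c,b[:2],.002);back=cast(c,b[2:],.016)
print(tip,back); t=tip.mean(0);k=back.mean(0);d=(t-k)[:2];L=np.hypot(*d);print('len',L,'yaw',np.degrees(np.arctan2(d[1],d[0])),'w',np.linalg.norm(tip[0]-tip[1]),np.linalg.norm(back[0]-back[1]))
g=k[:2]+d/L*.0175;print('grip',g)
Rm=R.from_quat(s['eef_rot']).as_matrix();print('tool dx',Rm.T@(np.r_[g,.01]-s['position']),'tool yaw',np.degrees(np.arctan2(Rm[1,0],Rm[0,0])))
```

```text
((268.44354248046875, 95.51049041748047), (109.01832580566406, 27.089515686035156), 88.91908264160156) [[253.87290954589844, 41.26654052734375], [280.9576110839844, 40.75550842285156], [283.01416015625, 149.7544403076172], [255.92947387695312, 150.26547241210938]]
[[ 0.54916293 -0.27190379  0.002     ]
 [ 0.54211283 -0.24284422  0.002     ]] [[ 0.43462959 -0.30186417  0.016     ]
 [ 0.42711566 -0.27109008  0.016     ]]
len 0.11839786813990442 yaw 14.229577154434704 w 0.029902555871152956 0.03167812328488583
grip [ 0.4478357  -0.28217549]
tool dx [0.04242435 0.01783151 0.23161581] tool yaw 12.660913722096463
```

In the tool's units: 0.17 m / 0.75 = 0.2267, 0.042 m / 0.75 = 0.056, -0.027 rad / 4 = -0.0068.

```bash
python3 shift.py '[{"trans": [0.056, 0.024, 0.0533], "turn": -0.0068, "finger_gap": 0.6}, {"trans": [0.056, 0.024, 0.1067], "turn": -0.0068, "finger_gap": 0.6}, {"trans": [0.056, 0.024, 0.16], "turn": -0.0068, "finger_gap": 0.6}, {"trans": [0.056, 0.024, 0.2067], "turn": -0.0068, "finger_gap": 0.6}, {"trans": [0.056, 0.024, 0.2267], "turn": -0.0068, "finger_gap": 0.6}]'; python3 shift.py '[{"finger_gap": 0.6}, {"finger_gap": 0.6}]'
python3 - <<'E'
from h import *
s=robot.read_state();Rm=R.from_quat(s['eef_rot']).as_matrix();g=np.r_[.4478,-.2822,.022]
print(s['position'],Rm.T@(g-s['position']),np.degrees(np.arctan2(Rm[1,0],Rm[0,0])))
E
```

```text
time: 1.85
position: [0.4455, -0.2822, 0.068]
eef_rot: [0.992, 0.123, -0.002, -0.001]
contact_force: [0.3, -0.5, -0.6]
width: 0.611
gripper_force: 0.0
time: 2.05
position: [0.4477, -0.2826, 0.0718]
eef_rot: [0.992, 0.123, -0.0, 0.0]
contact_force: [0.0, 0.6, -0.5]
width: 0.602
gripper_force: 0.0
[ 0.44769253 -0.28259088  0.07178237] [ 0.00021543 -0.00036091  0.04978225] 14.155459176306554
```

In the tool's units: 0.05 m / 0.75 = 0.0667, 0.042 m / 0.75 = 0.056.

```bash
python3 shift.py '[{"trans": [0, 0, 0.0333], "finger_gap": 0.6}, {"trans": [0, 0, 0.056], "finger_gap": 0.6}, {"trans": [0, 0, 0.0667], "finger_gap": 0.6}, {"trans": [0, 0, 0.0667], "finger_gap": 0.6}, {"trans": [0, 0, 0.0667], "finger_gap": 0.6}]' 20; python3 shift.py '[{"finger_gap": 0.2}, {"finger_gap": 0.2}, {"finger_gap": 0.2}, {"finger_gap": 0.2}, {"finger_gap": 0.2}]' 20
```

```text
time: 2.55
position: [0.4485, -0.282, 0.0227]
eef_rot: [0.992, 0.124, 0.001, 0.001]
contact_force: [-0.1, -0.1, 0.4]
width: 0.605
gripper_force: 0.0
time: 3.05
position: [0.4481, -0.2815, 0.0221]
eef_rot: [0.992, 0.124, 0.0, 0.0]
contact_force: [-1.5, -0.0, 5.6]
width: 0.336
gripper_force: 20.0
```

In the tool's units: -0.15 m / 0.75 = -0.2, -0.09 m / 0.75 = -0.12, 0.09 rad / 4 = 0.0225.

```bash
python3 shift.py '[{"trans": [0, 0, -0.0267], "finger_gap": 0.2}, {"trans": [0, 0, -0.08], "finger_gap": 0.2}, {"trans": [0.0133, -0.0533, -0.12], "turn": 0.0075, "finger_gap": 0.2}, {"trans": [0.0267, -0.1067, -0.16], "turn": 0.015, "finger_gap": 0.2}, {"trans": [0.04, -0.16, -0.2], "turn": 0.0225, "finger_gap": 0.2}]'; python3 shift.py '[{"trans": [0, -0.0533, -0.0267], "turn": 0.005, "finger_gap": 0.2}, {"trans": [0.0067, -0.1067, -0.0533], "turn": 0.0125, "finger_gap": 0.2}, {"trans": [0.0133, -0.16, -0.0667], "turn": 0.0125, "finger_gap": 0.2}, {"trans": [0.02, -0.2133, -0.0667], "turn": 0.0125, "finger_gap": 0.2}, {"trans": [0.0227, -0.24, -0.0667], "turn": 0.0125, "finger_gap": 0.2}]';python3 shift.py '[{"finger_gap": 0.2}, {"finger_gap": 0.2}, {"finger_gap": 0.2}]'
python3 - <<'E'
from h import *
s,im=grab('wrist','w2.png');np.save('s2.npy',s,allow_pickle=True)
E
```

```text
time: 3.55
position: [0.4469, -0.1588, 0.1709]
eef_rot: [0.997, 0.078, -0.0, -0.0]
contact_force: [1.5, 0.2, 0.1]
width: 0.337
gripper_force: 20.0
time: 4.05
position: [0.4354, 0.0238, 0.2205]
eef_rot: [0.998, 0.056, 0.001, -0.0]
contact_force: [0.7, 0.5, 0.2]
width: 0.343
gripper_force: 20.0
time: 4.35
position: [0.4356, 0.019, 0.2196]
eef_rot: [0.999, 0.054, -0.0, 0.0]
contact_force: [0.8, -1.0, -0.5]
width: 0.335
gripper_force: 20.0
```

View pics/w2.png

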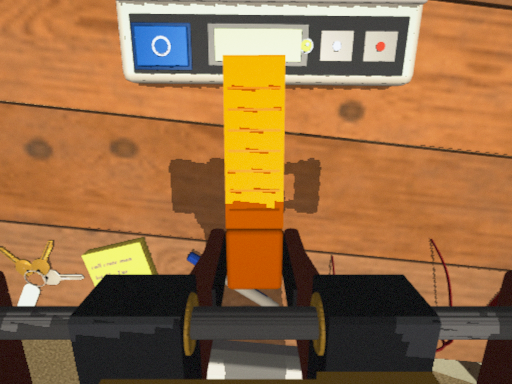

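The held shim points straight ahead, with its tip edge at row 55 and columns 223–285. The blue pad spans (133–190, 24–69). The scale's front edge runs from (127,80) to (413,85).

Run:
```python
from h import *
s=np.load('s2.npy',allow_pickle=True).item();im=cv2.imread('pics/w2.png')[:,:,::-1].copy();c=cam('wrist',s)
def rep(n,k,z,c):
    P=(cast(c,k[:,0],z)[:,:2]*1000).astype(np.float32);r=cv2.minAreaRect(P);b=cv2.boxPoints(r)
    print(n,np.round(r[0],1),np.round(r[1],1),round(r[2],1));return np.array(r[0]),b
k=blob(im,*BL,(120,10,210,80));p,b=rep('pad',k,.0495,c)
t=cv2.imread('pics/top0.png')[:,:,::-1].copy()
# housing: bright low-sat
hsv=cv2.cvtColor(im,cv2.COLOR_RGB2HSV);m=cv2.inRange(hsv,(0,0,110),(179,70,255));
# front edge: lowest bright row per column ; left edge
cols=np.r_[140:215,295:400];pts=[]
for u in cols:
    r=np.where(m[60:100,u])[0]
    if len(r): pts.append((u,60+r.max()+.5))
pts=np.array(pts);l=cv2.fitLine(pts.astype(np.float32),cv2.DIST_HUBER,0,.01,.01).ravel();print('front line px',l)
for z in(.018,.046):
    q=cast(c,np.array([l[2:]-100*l[:2],l[2:]+100*l[:2]]),z);d=q[0]-q[1];print(z,q[:,:2],'yaw',np.degrees(np.arctan2(-d[0],d[1])))
ls=[(np.where(m[r,:250])[0].min(),np.where(m[r,260:])[0].max()+260) for r in range(15,65,8)];print(ls)
e=np.array(ls,float);rr=np.arange(15,65,8)
for z in(.03,.046):
  A=cast(c,np.c_[e[:,0],rr],z);B=cast(c,np.c_[e[:,1]+1,rr],z);print(z,'width',np.linalg.norm(A-B,axis=1).round(4)[:3],A[3],B[3])
# shim in hand
k=blob(im,(10,180,120),(32,255,255),(200,50,310,300));mm=k[:,0]
for z in(.002,):
    zz=s['position'][2]-.022+z
    row=mm[:,1].min();uu=mm[mm[:,1]<row+6][:,0];P=cast(c,[[uu.min(),row],[uu.max()+1,row]],zz)
    Rm=R.from_quat(s['eef_rot']).as_matrix();print('tip tool',(P-s['position'])@Rm)
print(s['position'],'toolyaw',np.degrees(np.arctan2(Rm[1,0],Rm[0,0])))
```

```text
pad [553.4 115.9] [38.9 52.2] 5.6
front line px [9.9994951e-01 1.0049728e-02 2.5410001e+02 8.3599998e+01]
0.018 [[ 0.52202918  0.13154377]
 [ 0.54206488 -0.07359587]] yaw 5.5783038324006595
0.046 [[ 0.52148413  0.12307826]
 [ 0.53988776 -0.06535123]] yaw 5.578303832400648
[(np.int64(118), np.int64(420)), (np.int64(118), np.int64(419)), (np.int64(119), np.int64(418)), (np.int64(120), np.int64(416)), (np.int64(121), np.int64(415)), (np.int64(122), np.int64(414)), (np.int64(123), np.int64(413))]
0.03 width [0.2845 0.2855 0.2854] [0.55782495 0.1609953  0.03      ] [ 0.5881834  -0.12183938  0.03      ]
0.046 width [0.2708 0.2717 0.2717] [0.55577576 0.1545624  0.046     ] [ 0.58466999 -0.11463092  0.046     ]
tip tool [[ 0.10089203 -0.01463044  0.01992767]
 [ 0.10088678  0.01477703  0.01993907]]
[0.43562783 0.01902111 0.21962926] toolyaw 6.13500643105231
```

In the tool's units: 0.13 m / 0.75 = 0.1733, -0.06 m / 0.75 = -0.08, 0.01 rad / 4 = 0.0025.

```bash
python3 shift.py '[{"trans": [-0.0133, -0.04, 0], "turn": 0.0025, "finger_gap": 0.2}, {"trans": [-0.0267, -0.08, 0.0267], "turn": 0.0025, "finger_gap": 0.2}, {"trans": [-0.0324, -0.12, 0.0667], "turn": 0.0025, "finger_gap": 0.2}, {"trans": [-0.0324, -0.1427, 0.12], "turn": 0.0025, "finger_gap": 0.2}, {"trans": [-0.0324, -0.1427, 0.1733], "turn": 0.0025, "finger_gap": 0.2}]'; python3 shift.py '[{"trans": [0, 0, 0.04], "finger_gap": 0.2}, {"trans": [0, 0, 0.06], "finger_gap": 0.2}, {"trans": [0, 0, 0.06], "finger_gap": 0.2}, {"trans": [0, 0, 0.06], "finger_gap": 0.2}]'
cat > rel.py <<'E'
from h import *
import sys
s=robot.read_state();Rm=R.from_quat(s['eef_rot']).as_matrix();p=s['position']
ex=np.array([.99526,.09724]);ey=np.array([-.09724,.99526])
print('t',s['time'],'p',p.round(4),'ex',(ex@p[:2]).round(4),'ey',(ey@p[:2]).round(4),'yaw',np.degrees(np.arctan2(Rm[1,0],Rm[0,0])).round(2),'F scale frame',(ex@s['contact_force'][:2]).round(2),(ey@s['contact_force'][:2]).round(2),s['contact_force'][2].round(2))
E
python3 rel.py
```

```text
time: 4.9
position: [0.4004, 0.1256, 0.0892]
eef_rot: [0.999, 0.05, 0.001, -0.001]
contact_force: [1.1, -1.1, -0.5]
width: 0.338
gripper_force: 20.0
time: 5.3
position: [0.4002, 0.1235, 0.045]
eef_rot: [0.999, 0.049, -0.0, 0.0]
contact_force: [-0.1, -0.6, -0.3]
width: 0.34
gripper_force: 20.0
t 5.3 p [0.4002 0.1235 0.045 ] ex 0.4103 ey 0.084 yaw 5.6 F scale frame -0.18 -0.59 -0.35
```

In the tool's units: 0.0225 m / 0.75 = 0.03, 0.015 m / 0.75 = 0.02.

```bash
python3 shift.py '[{"trans": [0, 0.0007, 0.02], "finger_gap": 0.2}, {"trans": [0, 0.0007, 0.03], "finger_gap": 0.2}, {"trans": [0, 0.0007, 0.03], "finger_gap": 0.2}, {"trans": [0, 0.0007, 0.03], "finger_gap": 0.2}]'; python3 rel.py
python3 - <<'E'
from h import *
s,im=grab('wrist','w3.png')
E
```

```text
time: 5.7
position: [0.4003, 0.1236, 0.023]
eef_rot: [0.999, 0.049, 0.0, 0.0]
contact_force: [-0.4, -0.8, -1.4]
width: 0.34
gripper_force: 20.0
t 5.7 p [0.4003 0.1236 0.023 ] ex 0.4104 ey 0.0841 yaw 5.65 F scale frame -0.48 -0.79 -1.36
```

View pics/w3.png

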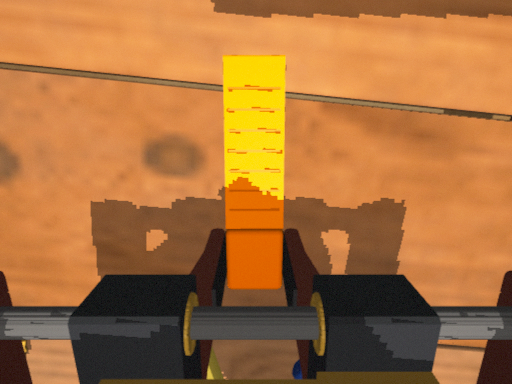

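The shim is straight in the hand, with its tip at (223–286, 56) and its thickness flat to the desk. The scale is just out of view above. Next I'll lower to desk contact.

In the tool's units: 0.0008 m / 0.75 = 0.0011, 0.0005 m / 0.75 = 0.0007.

```bash
for i in 1; do python3 shift.py '[{"trans": [0, 0.0007, 0.0011], "finger_gap": 0.2}, {"trans": [0, 0.0007, 0.0011], "finger_gap": 0.2}]'; done|grep -E 'pos|force'; python3 shift.py '[{"trans": [0, 0, 0.0008], "finger_gap": 0.2}, {"trans": [0, 0, 0.0008], "finger_gap": 0.2}]'|grep -E 'pos|force'
```

```text
position: [0.4004, 0.1231, 0.0221]
contact_force: [-0.6, -0.2, 4.8]
gripper_force: 20.0
position: [0.4004, 0.1231, 0.022]
contact_force: [-3.3, -1.3, 17.1]
gripper_force: 20.0
```

In the tool's units: 0.017 m / 0.75 = 0.0227, -0.0007 m / 0.75 = -0.0009.

```bash
python3 shift.py '[{"trans": [0, 0, -0.0009], "finger_gap": 0.2}, {"trans": [0.0053, 0, -0.0009], "finger_gap": 0.2}, {"trans": [0.0133, 0, -0.0009], "finger_gap": 0.2}, {"trans": [0.0227, 0, -0.0009], "finger_gap": 0.2}]'|grep -E 'force:'; python3 shift.py '[{"trans": [0.0093, 0, 0], "finger_gap": 0.2}, {"trans": [0.016, 0, 0], "finger_gap": 0.2}, {"trans": [0.02, 0, 0], "finger_gap": 0.2}, {"trans": [0.02, 0, 0], "finger_gap": 0.2}]'>/dev/null; python3 rel.py
```

```text
contact_force: [-10.8, 0.1, 15.6]
gripper_force: 20.0
t 6.95 p [0.4311 0.1259 0.0217] ex 0.4413 ey 0.0834 yaw 5.67 F scale frame -4.16 -1.42 7.0
```

In the tool's units: -0.0004 m / 0.75 = -0.0005.

```bash
python3 shift.py '[{"trans": [0, 0, -0.0005], "finger_gap": 0.2}, {"trans": [0, 0, -0.0005], "finger_gap": 0.2}]' >/dev/null; python3 rel.py; python3 shift.py '[{"trans": [0.004, 0, 0], "finger_gap": 0.2}, {"trans": [0.004, 0, 0], "finger_gap": 0.2}, {"trans": [0.004, 0, 0], "finger_gap": 0.2}]'>/dev/null; python3 rel.py;  python3 shift.py '[{"trans": [0.004, 0, 0], "finger_gap": 0.2}, {"trans": [0.004, 0, 0], "finger_gap": 0.2}, {"trans": [0.004, 0, 0], "finger_gap": 0.2}]'>/dev/null; python3 rel.py
```

```text
t 7.15 p [0.432  0.1262 0.022 ] ex 0.4423 ey 0.0836 yaw 5.66 F scale frame -0.35 0.48 -0.29
t 7.45 p [0.435  0.1265 0.022 ] ex 0.4453 ey 0.0836 yaw 5.65 F scale frame 0.51 -0.22 -0.36
t 7.75 p [0.4379 0.1268 0.0221] ex 0.4482 ey 0.0836 yaw 5.65 F scale frame -0.4 0.23 -0.45
```

In the tool's units: 0.002 m / 0.75 = 0.0027.

```bash
python3 shift.py '[{"trans": [0.0027, 0, 0], "finger_gap": 0.2}, {"trans": [0.0027, 0, 0], "finger_gap": 0.2}, {"trans": [0.0027, 0, 0], "finger_gap": 0.2}]'>/dev/null; python3 rel.py;  python3 shift.py '[{"trans": [0.0027, 0, 0], "finger_gap": 0.2}, {"trans": [0.0027, 0, 0], "finger_gap": 0.2}, {"trans": [0.0027, 0, 0], "finger_gap": 0.2}]'>/dev/null; python3 rel.py; python3 shift.py '[{"trans": [0.0027, 0, 0], "finger_gap": 0.2}, {"trans": [0.0027, 0, 0], "finger_gap": 0.2}, {"trans": [0.0027, 0, 0], "finger_gap": 0.2}]'>/dev/null; python3 rel.py
```

```text
t 8.05 p [0.4399 0.127  0.0221] ex 0.4502 ey 0.0836 yaw 5.66 F scale frame 0.13 -0.78 -0.7
t 8.35 p [0.4419 0.1272 0.0221] ex 0.4522 ey 0.0836 yaw 5.66 F scale frame -0.28 0.24 -0.69
t 8.65 p [0.4439 0.1274 0.0221] ex 0.4542 ey 0.0836 yaw 5.66 F scale frame -0.23 0.61 -0.04
```

Run:
```python
from h import *
s=robot.read_state(); print(s['gripper_force'],s['width'])
```

```text
19.998840987682343 0.34039823786276513
```

In the tool's units: 0.002 m / 0.75 = 0.0027.

```bash
for i in 1;do python3 shift.py '[{"trans": [0.0027, 0, 0], "finger_gap": 0.2}, {"trans": [0.0027, 0, 0], "finger_gap": 0.2}, {"trans": [0.0027, 0, 0], "finger_gap": 0.2}]'>/dev/null; python3 rel.py;  python3 shift.py '[{"trans": [0.0027, 0, 0], "finger_gap": 0.2}, {"trans": [0.0027, 0, 0], "finger_gap": 0.2}, {"trans": [0.0027, 0, 0], "finger_gap": 0.2}]'>/dev/null; python3 rel.py; done
```

```text
t 8.95 p [0.4459 0.1276 0.0221] ex 0.4562 ey 0.0837 yaw 5.66 F scale frame 0.45 -0.3 0.09
t 9.25 p [0.4479 0.1278 0.0221] ex 0.4582 ey 0.0837 yaw 5.66 F scale frame 0.46 -0.31 -0.88
```

In the tool's units: 0.002 m / 0.75 = 0.0027.

```bash
python3 shift.py '[{"trans": [0.0027, 0, 0], "finger_gap": 0.2}, {"trans": [0.0027, 0, 0], "finger_gap": 0.2}, {"trans": [0.0027, 0, 0], "finger_gap": 0.2}]'>/dev/null; python3 rel.py;  python3 shift.py '[{"trans": [0.0027, 0, 0], "finger_gap": 0.2}, {"trans": [0.0027, 0, 0], "finger_gap": 0.2}, {"trans": [0.0027, 0, 0], "finger_gap": 0.2}]'>/dev/null; python3 rel.py
```

```text
t 9.55 p [0.4498 0.128  0.0221] ex 0.4602 ey 0.0837 yaw 5.66 F scale frame -0.0 0.67 -0.98
t 9.85 p [0.4518 0.1282 0.0221] ex 0.4621 ey 0.0837 yaw 5.66 F scale frame -0.41 -0.14 0.06
```

In the tool's units: 0.002 m / 0.75 = 0.0027.

```bash
python3 shift.py '[{"trans": [0.0027, 0, 0], "finger_gap": 0.2}, {"trans": [0.0027, 0, 0], "finger_gap": 0.2}, {"trans": [0.0027, 0, 0], "finger_gap": 0.2}]'>/dev/null; python3 rel.py;  python3 shift.py '[{"trans": [0.0027, 0, 0], "finger_gap": 0.2}, {"trans": [0.0027, 0, 0], "finger_gap": 0.2}, {"trans": [0.0027, 0, 0], "finger_gap": 0.2}]'>/dev/null; python3 rel.py
```

```text
t 10.15 p [0.4538 0.1284 0.0221] ex 0.4642 ey 0.0837 yaw 5.66 F scale frame 0.99 0.31 -0.79
t 10.45 p [0.4558 0.1286 0.022 ] ex 0.4661 ey 0.0836 yaw 5.65 F scale frame -0.74 0.19 -1.04
```

In the tool's units: 0.002 m / 0.75 = 0.0027.

```bash
python3 shift.py '[{"trans": [0.0027, 0, 0], "finger_gap": 0.2}, {"trans": [0.0027, 0, 0], "finger_gap": 0.2}, {"trans": [0.0027, 0, 0], "finger_gap": 0.2}]'>/dev/null; python3 rel.py
```

```text
t 10.75 p [0.4576 0.1287 0.022 ] ex 0.468 ey 0.0836 yaw 5.66 F scale frame -0.85 0.77 -1.85
```

In the tool's units: 0.0015 m / 0.75 = 0.002.

```bash
python3 shift.py '[{"trans": [0.002, 0, 0], "finger_gap": 0.2}, {"trans": [0.002, 0, 0], "finger_gap": 0.2}, {"trans": [0.002, 0, 0], "finger_gap": 0.2}]'>/dev/null; python3 rel.py
```

```text
t 11.05 p [0.4586 0.1288 0.0219] ex 0.469 ey 0.0836 yaw 5.67 F scale frame -2.99 0.44 -2.2
```

In the tool's units: 0.001 m / 0.75 = 0.0013.

```bash
python3 shift.py '[{"trans": [0.0013, 0, 0], "finger_gap": 0.2}, {"trans": [0.0013, 0, 0], "finger_gap": 0.2}, {"trans": [0.0013, 0, 0], "finger_gap": 0.2}]'>/dev/null; python3 rel.py
```

```text
t 11.35 p [0.4592 0.1288 0.0218] ex 0.4696 ey 0.0835 yaw 5.67 F scale frame -5.98 0.12 -1.35
```

In the tool's units: -0.16 m / 0.75 = -0.2133, -0.12 m / 0.75 = -0.16.

```bash
python3 shift.py '[{"finger_gap": 0.5}, {"finger_gap": 0.6}, {"finger_gap": 0.6}, {"finger_gap": 0.6}]'>/dev/null; python3 rel.py; python3 shift.py '[{"trans": [0, 0, -0.0133], "finger_gap": 0.6}, {"trans": [0, 0, -0.04], "finger_gap": 0.6}, {"trans": [-0.0267, 0, -0.0933], "finger_gap": 0.6}, {"trans": [-0.0533, 0, -0.16], "finger_gap": 0.6}, {"trans": [-0.0533, 0, -0.2133], "finger_gap": 0.6}]'>/dev/null;python3 shift.py '[{"trans": [0, 0.0667, -0.04], "finger_gap": 0.3}, {"trans": [0, 0.0667, -0.04], "finger_gap": 0}, {"trans": [0, 0.0667, -0.04], "finger_gap": 0}]'>/dev/null; python3 rel.py
python3 - <<'E'
from h import *
s,im=grab('wrist','w4.png');np.save('s4.npy',s,allow_pickle=True)
c=cam('wrist',s)
k=blob(im,*BL,(60,0,512,200));r=cv2.minAreaRect((cast(c,k[:,0],.0495)[:,:2]*1000).astype(np.float32));print(r,s['width'])
E
```

```text
t 11.75 p [0.4609 0.1292 0.0224] ex 0.4713 ey 0.0838 yaw 5.65 F scale frame -0.12 -0.25 0.32
t 12.55 p [0.426  0.074  0.2135] ex 0.4312 ey 0.0322 yaw 5.46 F scale frame -0.18 -0.02 0.48
((553.8546142578125, 117.31881713867188), (36.30189514160156, 50.14433288574219), 5.4606194496154785) 0.36849791303387347
```

View pics/w4.png

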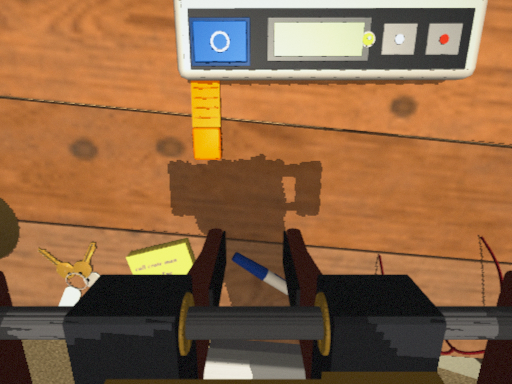

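The shim rests under the foot, with its block at (194–222, 128–158) and its blade running under the housing. The blue pad is at (219,41), and the scale hasn't visibly shifted. Next I'll go above the pad with the fingers shut.

```bash
python3 - <<'E'
from h import *
s=np.load('s4.npy',allow_pickle=True).item();c=cam('wrist',s);print(cast(c,[[194,158],[222,159]],.016)[:,:2]@np.array([[.99526,-.09724],[.09724,.99526]]))
E
python3 shift.py '[{"trans": [0.0533, -0.0133, 0], "finger_gap": 0}, {"trans": [0.1133, -0.0267, 0], "finger_gap": 0}, {"trans": [0.16, -0.04, 0.04], "finger_gap": 0}, {"trans": [0.1747, -0.04, 0.0867], "finger_gap": 0}, {"trans": [0.1747, -0.04, 0.1333], "finger_gap": 0}]'>/dev/null;python3 shift.py '[{"trans": [0, 0, 0.0133], "finger_gap": 0}, {"trans": [0, 0, 0.0133], "finger_gap": 0}, {"trans": [0, 0, 0.0133], "finger_gap": 0}]';python3 rel.py
python3 - <<'E'
from h import *
s,im=grab('wrist');c=cam('wrist',s)
s,im=grab('scene','s5.png');cv2.imwrite('pics/s5c.png',cv2.resize(im[120:300,160:400,::-1],None,fx=3,fy=3))
p=np.array([.5537,.1166,.069]);Rm=R.from_quat(s['eef_rot']).as_matrix();print(Rm.T@(p-s['position']))
E
```

```text
[[0.4523726  0.09722728]
 [0.45119867 0.06680134]]
time: 13.4
position: [0.5529, 0.1191, 0.1029]
eef_rot: [0.999, 0.05, 0.0, -0.0]
contact_force: [-0.4, -0.9, 0.0]
width: 0.003
gripper_force: 0.0
t 13.4 p [0.5529 0.1191 0.1029] ex 0.5618 ey 0.0647 yaw 5.71 F scale frame -0.49 -0.89 0.02
[4.50177284e-05 2.33341566e-03 3.46021750e-02]
```

View pics/s5c.png

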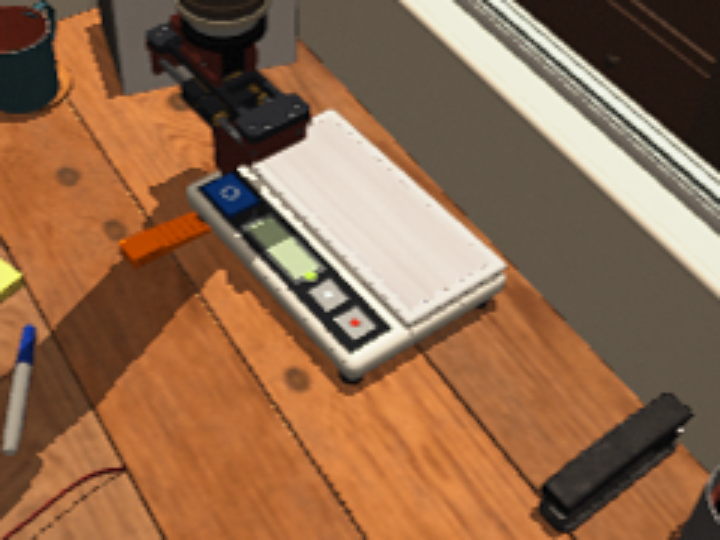

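The gripper hangs above the left end of the panel, the shim lies under the foot, and the scale looks level. Now I'll press in small steps.

In the tool's units: 0.032 m / 0.75 = 0.0427, 0.0023 m / 0.75 = 0.0031.

```bash
python3 shift.py '[{"trans": [0, 0.0031, 0.02], "finger_gap": 0}, {"trans": [0, 0.0031, 0.0373], "finger_gap": 0}, {"trans": [0, 0.0031, 0.0427], "finger_gap": 0}, {"trans": [0, 0.0031, 0.0427], "finger_gap": 0}]'>/dev/null;python3 rel.py;python3 shift.py '[{"trans": [0, 0, 0.0027], "finger_gap": 0}, {"trans": [0, 0, 0.0027], "finger_gap": 0}]'>/dev/null;python3 rel.py
```

```text
t 13.9 p [0.5523 0.1153 0.0691] ex 0.5609 ey 0.0611 yaw 5.65 F scale frame -0.44 -0.55 0.17
t 14.1 p [0.553  0.1158 0.0683] ex 0.5616 ey 0.0615 yaw 5.66 F scale frame -1.14 -1.22 3.47
```

In the tool's units: 0.001 m / 0.75 = 0.0013.

```bash
python3 shift.py '[{"trans": [0, 0, 0.0013], "finger_gap": 0}, {"trans": [0, 0, 0.0013], "finger_gap": 0}]'>/dev/null;python3 rel.py
```

```text
t 14.3 p [0.553  0.1158 0.0675] ex 0.5616 ey 0.0615 yaw 5.66 F scale frame -2.62 0.11 7.09
```

In the tool's units: -0.12 m / 0.75 = -0.16, -0.08 m / 0.75 = -0.1067.

```bash
python3 shift.py '[{"finger_gap": 0}, {"finger_gap": 0}, {"finger_gap": 0}]'>/dev/null;python3 rel.py; python3 shift.py '[{"finger_gap": 0}, {"finger_gap": 0}, {"finger_gap": 0}]'>/dev/null;python3 rel.py; python3 shift.py '[{"trans": [0, 0, -0.004], "finger_gap": 0}, {"trans": [0, 0, -0.0133], "finger_gap": 0}, {"trans": [0, 0, -0.0533], "finger_gap": 0}, {"trans": [0, 0, -0.1067], "finger_gap": 0}, {"trans": [0, 0, -0.16], "finger_gap": 0}]'>/dev/null;python3 shift.py '[{"trans": [-0.0533, 0.0267, 0], "finger_gap": 0}, {"trans": [-0.1067, 0.0533, -0.0133], "finger_gap": 0}, {"trans": [-0.16, 0.0667, -0.0267], "finger_gap": 0}, {"trans": [-0.16, 0.0667, -0.0267], "finger_gap": 0}, {"trans": [-0.16, 0.0667, -0.0267], "finger_gap": 0}]'>/dev/null; python3 rel.py
python3 - <<'E'
from h import *
s,im=grab('wrist','w6.png');c=cam('wrist',s)
k=blob(im,*BL,(60,0,512,200));r=cv2.minAreaRect((cast(c,k[:,0],.0495)[:,:2]*1000).astype(np.float32));print(r)
E
```

```text
t 14.6 p [0.553  0.1158 0.0676] ex 0.5616 ey 0.0615 yaw 5.66 F scale frame -3.13 -0.46 6.32
t 14.9 p [0.553  0.1158 0.0676] ex 0.5616 ey 0.0615 yaw 5.66 F scale frame -3.0 -1.78 6.64
t 15.9 p [0.4389 0.054  0.2082] ex 0.442 ey 0.011 yaw 5.62 F scale frame 0.8 -0.31 0.66
((553.6795654296875, 117.24969482421875), (37.23024368286133, 50.112152099609375), 5.615189075469971)
```

View pics/w6.png

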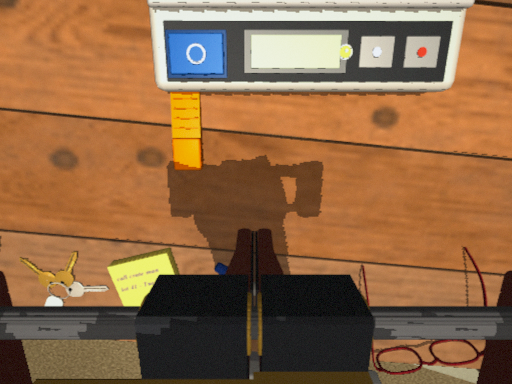

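The scale and shim are unmoved after the press: the pad is still at (197,53) and the shim still runs under the housing. The push held at 6–7 N for over half a second, so I'm handing the job in.

```bash
python3 -c "
from cell import robot
print(robot.close_job())"
```

```text
the job is handed in; nothing more can be done
None
```

The job is handed in, with no verdict returned: the shim went in until about 6 N of drag and was released, the tare pad was then held at 6–7 N for over half a second, and the last picture shows the scale and shim where they were, with the arm clear.

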